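# Start a sample stirring

### The arm

A 6-joint arm with a two-finger parallel gripper is mounted at the origin on the work surface. World frame = base frame: x ahead of the robot, y to its left, z up, the work surface at z = 0. Lengths are in m, angles in rad, forces in N, time in s.
With the tool pointing down it reaches from about 0.425 to 0.95 m from the base axis. Payload 14.7 kg.
Tool frame: the origin (TCP) lies midway between the tips of the shut fingers; the grasp point (between the pads) lies bot.tcp_to_grasp behind it (bot.tcp_to_grasp is the distance from the TCP to the grasp point, in m); z points along the fingers, y is the line along which they close (so a half turn about z gives the same grasp; the last joint's range is limited). The gripper opens to 85 mm and grips with 20 to 120 N. Pads are 22 mm wide; open, the fingers measure 114 mm over their backs; the gripper's body (76 mm by 85 mm) begins 54 mm behind the grasp point. The pads swing forward as they close: fully open they stand 13 mm farther back than shut.
Start: joints at [1.174, 0.48, 1.596, -0, 1.065, -0.047], TCP at [0.223, 0.611, 0.231] pointing down, gripper open.
Joint ranges: [-2.75, 2.75], [-0.82, 2.05], [0.23, 2.67], [-1.56, 4.7], [0.09, 2.69], [-2.92, 2.92]. Speed limits (rad/s): [1.89, 1.89, 2.39, 3.01, 3.01, 3.01].

### API

Orientations are given as a 3x3 rotation matrix whose columns are the frame's x, y, z axes.
In Python, from plant import bot gives the robot as it stands. Calls block until the motion is done:
- bot.move_to(position, orientation): joint-space move of the TCP to a pose.
- bot.move_linear(position, orientation=None, rate=0.15, stop_force=None): straight line of the TCP; orientation=None keeps the orientation; rate is the mean speed in m/s. With stop_force (N) it stops when the force on the tool has changed by that much, and returns True; else False.
- bot.goto_joints(angles): joint-space move.
- bot.release() and bot.grasp(effort=None): open the fingers fully, or close them until they stop; effort is the grip in N (None keeps the last).
- bot.wait(seconds).
- bot.ik(position, orientation): joint angles nearest the present ones, or None.
- bot.read_state(): the state.
- bot.capture(name): name is "scene" or "top" or "wrist"; returns (picture, depth): 400x640x3 uint8, red, green, blue; 400x640 float32, m along the optical axis (not along the pixel's ray), 0 where there is no reading.
- bot.get_calibration(name): a dict with "mtx" (3x3 intrinsics, pixels), "distortion" ([k1, k2, p1, p2, k3] as OpenCV has them; the pictures are not rectified), "world_to_cam" (4x4, takes a point from world to camera coordinates). Camera axes: x right, y down, z forward; pixel columns grow to the right and rows downward; lengths in m; the calibration is good to about 2 mm. A picture is of the moment at which its call begins: read the wrist's pose just before it. get_calibration takes no time and is no camera call; for the wrist camera it gives the pose at the moment of the call.
A pose or a line that the arm cannot do raises bot.PlanningError and nothing moves.
- bot.close_job(): hands the job in; it is judged then, once.
The state is a dict: "t": time; "joint_positions": joint angles; "joint_velocities": joint speeds; "joint_torque": joint torques, N m; "tool_pos": TCP position; "eef_rot": TCP orientation; "wrist_force": force on the tool from outside, world axes, zero at the start; "torque": the same for the moment, N m; "opening": opening from 0.0 (shut) to 1.0 (fully open); "gripper_force": force on a finger pad.
Only numpy, scipy, OpenCV 4.12 (cv2) and the standard library are available. Lean on these libraries where they do the work, as an engineer would, in place of code of your own. Each camera call takes 0.05 s, during which the arm holds its last target. There are 200 camera calls.

### The job

Start the sample stirring: first stand the amber bottle with the blue cap, gently and upright, in the middle of the stirrer's round plate and let go of it. Then slide the red power switch fully over to its green dot, and last slide the black speed fader along its track until its white line is level with the orange tab on the scale, without running well past the tab. Leave the orange tab and the other glassware where they are, and finish with everything let go.

Things in the scene. Friction and masses are not known exactly. Their poses are not given: they have to be found in the camera images.
- stirrer: magnetic stirrer bolted down, 190 (x) by 300 (y) by 50 mm high, cream housing with blue control panel. Origin: centre of its underside, on the table. Its x axis points from its front edge (nearest the robot) to its back edge, y along its length towards the plate end, z up. Plate end +y, control panel on the -y half; the panel's face is 50 mm up.
- plate_centre (a point): centre of the upper face of the round white stirring plate (110 mm across, face 60 mm above the table, marked with a blue circle 72 mm across); 85 mm along the stirrer's y from its origin
- sample_centre (a point): centre of the amber glass bottle with blue cap, on its axis, half-way up. Bottle 60 mm across and 120 mm tall, about 0.2 to 0.45 kg; straight sides up to 80 mm, then a shoulder up to a smooth round cap 44 mm across and 28 mm tall whose top is the bottle's top, so the cap reaches from 32 to 60 mm above this point. It starts upright on the table, loose.
- other_centre (a point): centre, half-way up, of the green glass bottle with orange cap, the same size as the amber one: a bystander
- beaker: clear open beaker, 80 mm across, 100 mm tall, origin at the centre of its underside: a bystander
- jar: closed glass jar with white lid, 70 mm across, 70 mm tall, origin at the centre of its underside: a bystander
- power_top (a point): centre of the top of the red power switch grip: a block 16 mm (stirrer x) by 24 mm (stirrer y) standing 27 mm above the panel. It slides along the stirrer's x and stays where it is left (friction about 1.5 N).
- power (a joint): travel of the power switch in m: 0 = off (towards the stirrer's front, grey dot), 0.024 = fully on (towards the back, +x of the stirrer, green dot), with end stops
- fader_top (a point): centre of the top of the black speed fader grip, marked with a white line: a block 20 mm (stirrer x) by 28 mm (stirrer y) standing 35 mm above the panel. It slides along the stirrer's x, 60 mm from the power switch on the far side from the plate, and stays where it is left (friction about 2 N).
- fader (a joint): travel of the fader in m, 0 (front end of the track, slowest) to 0.12 (back end, fastest), growing along the stirrer's +x
- tab_top (a point): centre of the small orange set tab lying on the white scale, 30 mm beside the fader's track on the side away from the plate; 6 mm (stirrer x) by 20 mm (stirrer y), only 5 mm above the panel. Its place along the stirrer's x is the target for the fader. It is stiff and must not be moved.
- tab (a joint): place of the orange tab in m on the same scale as the fader: the fader is level with the tab when the two joint values are equal
Things that resemble listed ones, but are neither listed nor needed, are in the scene too. What is shaped like the part that bears sample_centre but purple or turquoise is not meant.

How it is judged:
On the way, in this order (a step that is already met when the one before it is completed fails the run):
1. the amber bottle stands upright on the middle of the plate (within 15 mm), let go (horizontal distance between sample_centre and plate_centre below 0.015 m and z of sample_centre in the frame of plate_centre between 0.056 and 0.064 m and angle between sample_centre's own z axis and vertical below 0.08 rad and contact force between the fingers and sample below 0.1 N), for 0.2 s.
2. the power switch is slid fully on (at least 20 of 24 mm) (value of joint power above 0.02 m), for 0.2 s.
3. the fader is level with the orange tab (within 4 mm) (x of fader_top in the frame of tab_top between -0.004 and 0.004 m), for 0.2 s.
At the end, for the whole second after the job is handed in: The amber bottle stands upright on the plate with its axis within 15 mm of the plate's centre, the power switch is at least 20 mm of its 24 mm on, and the fader's white line rests within 4 mm of the orange tab's centre along the track (all of step 3 and horizontal distance between sample_centre and plate_centre below 0.015 m and z of sample_centre in the frame of plate_centre between 0.056 and 0.064 m and angle between sample_centre's own z axis and vertical below 0.08 rad and value of joint power above 0.02 m and velocity of joint fader between -0.005 and 0.005 m/s); the robot touches nothing.
It fails at once if the fader runs more than 12 mm past the orange tab (x of fader_top in the frame of tab_top above 0.012 m).
It fails at once if the orange tab is shifted by more than 3 mm (distance of tab_top from where it was at the start of the episode above 0.003 m).
It fails at once if the amber bottle is dropped or slammed onto the plate (reaches it at over 0.45 m/s, a fall of about 10 mm) (horizontal distance between sample_centre and plate_centre below 0.06 m and z of sample_centre in the frame of plate_centre below 0.064 m and linear speed of sample above 0.45 m/s).
It fails at once if other glassware is shifted by more than 25 mm or knocked over (distance of any of other_centre, beaker, jar from where it was at the start of the episode above 0.025 m or angle between any of other_centre, beaker, jar's own z axis and vertical above 0.4 rad).
It also fails if it takes over 64 s, if anything falls off the work surface, if the arm or the gripper's body presses on something with over 40 N, if the wrist force passes 120 N, or if a joint passes its speed limit or range.

## Working session

There is one attempt and no reset: what is moved stays moved. The work goes in short steps, each a Python script; the robot and the scene stay as the last script left them, time stands still between calls to the robot, and variables do not carry over. Pictures are saved under pics/ and viewed, at most 10 in all, crops included, and the job is handed in when it is done.

```bash
ls; mkdir -p pics
python3 - <<'E'
from plant import bot
import cv2,numpy as np
for n in ("scene","top"):
    p,d=bot.capture(n); cv2.imwrite(f"pics/{n}0.png",p[:,:,::-1]); np.savez(f"{n}0.npz",p=p,d=d)
    c=bot.get_calibration(n); print(n,c["mtx"].tolist(),c["distortion"],np.round(c["world_to_cam"],3).tolist(),(d>0).mean())
s=bot.read_state(); print(s["t"],s["eef_rot"],bot.tcp_to_grasp)
E
```

```text
pics
scene [[439.5297729212675, 0.0, 321.1815576820401], [0.0, 439.5297729212675, 197.18095699019742], [0.0, 0.0, 1.0]] [-0.0417117  0.         0.         0.         0.       ] [[0.021, 1.0, 0.002, -0.081], [0.866, -0.017, -0.499, -0.435], [-0.499, 0.013, -0.867, 1.366], [0.0, 0.0, 0.0, 1.0]] 0.9959140625
top [[416.5774054415804, 0.0, 318.13350159255833], [0.0, 416.5774054415804, 207.16131409989111], [0.0, 0.0, 1.0]] [-0.11059275  0.          0.          0.          0.        ] [[-0.074, -0.997, 0.001, 0.095], [-0.973, 0.072, -0.22, 0.554], [0.219, -0.017, -0.976, 1.18], [0.0, 0.0, 0.0, 1.0]] 0.9961640625
0.1 [[-9.39446215e-01  3.42696130e-01 -4.14856521e-04]
 [ 3.42696379e-01  9.39445673e-01 -1.00990548e-03]
 [ 4.36444636e-05 -1.09092171e-03 -9.99999404e-01]] 0.0187
```

View pics/scene0.png

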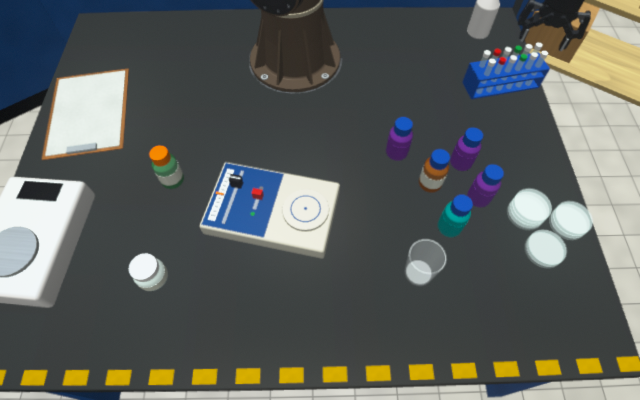

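View pics/top0.png

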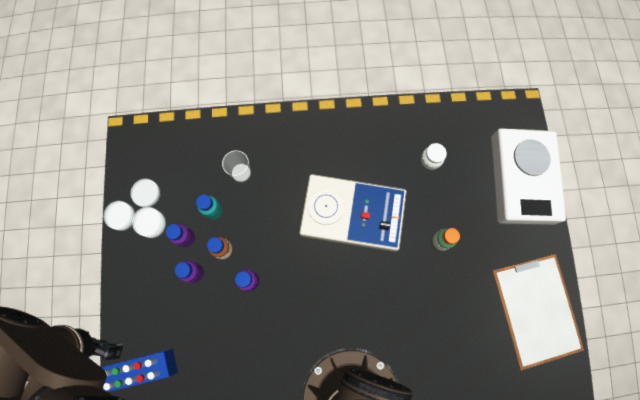

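Blue-capped candidates in the scene picture: purple (398,140), amber (435,170), purple (467,148), purple (486,185) and turquoise (455,215). The amber one, at (435,170) in scene and about (219,247) in top, is the target. The stirrer shows the plate at (305,208), red switch at (257,192) and fader at (236,181). The tab should be near (220,193). Bystanders are green (165,168), beaker (425,262) and jar (147,272).

```bash
cat > h.py <<'E'
import cv2,numpy as np
def rays(c,px):
    u=cv2.undistortPoints(np.float64(px).reshape(-1,1,2),c["mtx"],np.float64(c["distortion"])).reshape(-1,2)
    T=np.array(c["world_to_cam"]);R=T[:3,:3]
    return -R.T@T[:3,3], np.c_[u,np.ones(len(u))]@R
def onplane(c,px,z):
    o,d=rays(c,px); return o+d*((z-o[2])/d[:,2])[:,None]
def cloud(c,d):
    v,u=np.mgrid[:d.shape[0],:d.shape[1]]
    o,r=rays(c,np.c_[u.ravel(),v.ravel()]); return (o+r*d.reshape(-1,1)).reshape(*d.shape,3)
def tri(c1,p1,c2,p2):
    o1,d1=rays(c1,p1);o2,d2=rays(c2,p2);d1=d1[0];d2=d2[0]
    s=np.linalg.lstsq(np.c_[d1,-d2],o2-o1,rcond=None)[0]
    a,b=o1+s[0]*d1,o2+s[1]*d2; return (a+b)/2,np.linalg.norm(a-b)
def blobs(m,amin=15):
    n,l,s,c=cv2.connectedComponentsWithStats(m.astype(np.uint8))
    return [(c[i],s[i,4],l==i) for i in range(1,n) if s[i,4]>=amin]
def hsv(p): return cv2.cvtColor(p,cv2.COLOR_RGB2HSV)
def col(p):
    h=hsv(p);H,S,V=h[...,0].astype(int),h[...,1],h[...,2]
    return dict(blue=(abs(H-111)<12)&(S>150)&(V>90),red=((H<5)|(H>174))&(S>170)&(V>110),orange=(H>6)&(H<20)&(S>150)&(V>170),
     amber=(H>5)&(H<16)&(S>120)&(V>70)&(V<180),dark=(V<28),white=(S<40)&(V>180))
E
python3 - <<'E'
from plant import bot
from h import *
for n in("scene","top"):
    z=np.load(n+"0.npz");p,d=z["p"],z["d"];c=bot.get_calibration(n);C=cloud(c,d);m=col(p);Z=C[...,2]
    print(n)
    for k in("blue","red","orange","amber"):
        for ce,a,mm in blobs(m[k],8):
            q=C[mm];
            if abs(q[:,1]).max()>.7: continue
            zt=np.percentile(q[:,2],95); t=mm&(Z>zt-.006); v,u=np.nonzero(t)
            print(k,ce.round(),a,"ztop %.3f"%zt,"top xyz",np.median(C[t],0).round(3),(q.min(0)).round(3),q.max(0).round(3))
    for nm,lo,hi in(("plate",.056,.066),("body",.04,.056),("tall",.085,.14),("mid",.066,.08)):
        for ce,a,mm in blobs((Z>lo)&(Z<hi)&(abs(C[...,1])<.6)&(C[...,0]>.3)&(C[...,0]<.85),40):
            r=cv2.minAreaRect(np.float32(C[mm][:,:2]));print(nm,ce.round(),a,np.round(r[0],3),np.round(r[1],3),round(r[2],1))
E
```

```text
scene
blue [403. 126.] 286 ztop 0.121 top xyz [0.367 0.276 0.119] [ 0.241  0.056 -0.004] [1.06  0.333 0.967]
blue [472. 137.] 306 ztop 0.122 top xyz [0.402 0.444 0.119] [ 0.283  0.056 -0.001] [1.06  0.506 0.967]
blue [439. 158.] 309 ztop 0.121 top xyz [0.467 0.351 0.119] [ 0.357  0.056 -0.003] [1.06  0.419 0.967]
blue [248. 202.] 2670 ztop 0.052 top xyz [ 0.546 -0.106  0.05 ] [ 0.429 -0.208  0.043] [1.06  0.056 0.967]
blue [492. 174.] 339 ztop 0.121 top xyz [0.512 0.471 0.119] [ 0.409  0.056 -0.005] [1.06  0.557 0.967]
blue [461. 205.] 370 ztop 0.121 top xyz [0.593 0.381 0.119] [ 0.499  0.056 -0.004] [1.06  0.443 0.967]
red [497.  51.] 33 ztop 0.127 top xyz [0.115 0.567 0.124] [0.106 0.056 0.116] [1.06  0.575 0.967]
red [502.  60.] 27 ztop 0.127 top xyz [0.148 0.574 0.125] [0.141 0.566 0.118] [0.156 0.581 0.13 ]
red [257. 192.] 67 ztop 0.078 top xyz [ 0.53  -0.082  0.076] [ 0.52  -0.094  0.063] [1.06  0.056 0.967]
orange [124. 103.] 14 ztop 0.005 top xyz [ 0.178 -0.498  0.003] [ 0.15  -0.504  0.   ] [ 0.2   -0.493  0.005]
orange [123. 123.] 26 ztop 0.007 top xyz [ 0.251 -0.486  0.004
[... 4913 characters left out ...]
y [358. 213.] 4826 [ 0.542 -0.051] [0.299 0.192] 76.2
body [149. 221.] 486 [0.558 0.567] [0.088 0.066] 0.0
body [188. 238.] 42 [0.499 0.453] [0.021 0.057] 65.2
tall [234. 162.] 173 [0.704 0.291] [0.08  0.079] 0.1
tall [205. 203.] 258 [0.584 0.38 ] [0.047 0.048] 1.9
tall [175. 232.] 268 [0.506 0.469] [0.047 0.05 ] 37.1
tall [449. 236.] 296 [ 0.438 -0.312] [0.055 0.048] 46.9
tall [216. 245.] 260 [0.461 0.352] [0.049 0.048] 11.7
tall [185. 270.] 280 [0.394 0.445] [0.045 0.052] 43.5
tall [244. 279.] 279 [0.36  0.275] [0.048 0.053] 86.2
mid [514. 179.] 1920 [ 0.621 -0.555] [0.091 0.296] 89.6
mid [436. 152.] 275 [ 0.704 -0.322] [0.057 0.06 ] 89.2
mid [232. 158.] 59 [0.723 0.3  ] [0.034 0.069] 24.5
```

```bash
cat >> h.py <<'E'
def rot(a):
    y=np.array([np.cos(a),np.sin(a),0]);z=np.array([0,0,-1.]);return np.c_[np.cross(y,z),y,z]
def shot(bot,name):
    c=bot.get_calibration("wrist");p,d=bot.capture("wrist")
    cv2.imwrite(f"pics/{name}.png",p[:,:,::-1]);np.savez(name,p=p,d=d,**{k:np.array(c[k]) for k in c});return c,p,d
E
python3 - <<'E'
from plant import bot
from h import *
R=rot(np.radians(97))
for i,(x,y) in enumerate([(.46,.35),(.52,.32)]):
    bot.move_to([x,y,.34],R); bot.wait(.2)
    c,p,d=shot(bot,f"w{i}")
    T=np.array(c["world_to_cam"]);o=-T[:3,:3].T@T[:3,3];print("cam",o.round(3),T[2,:3].round(2),bot.read_state()["t"])
    C=cloud(c,d);m=col(p)
    for ce,a,mm in blobs(m["blue"],200):
        q=C[mm];zt=np.percentile(q[:,2],90);t=mm&(abs(C[...,2]-zt)<.006)
        v,u=np.nonzero(t); (cx,cy),r=cv2.minEnclosingCircle(np.c_[u,v].astype(np.float32))
        print(ce.round(),a,zt.round(3),C[t].mean(0).round(4),"ray",onplane(c,[cx,cy],.12)[0].round(4),(cx,cy),r)
E
```

```text
cam [0.387 0.341 0.483] [ 0.29  0.03 -0.96] 1.7333
[252.  59.] 1817 0.122 [0.3626 0.2776 0.1205] ray [0.3623 0.2776 0.12  ] (251.71018981933594, 59.13057327270508) 25.0861759185791
[419. 121.] 1700 0.121 [0.3986 0.4461 0.1203] ray [0.3982 0.446  0.12  ] (420.5, 121.0) 23.200315475463867
[319. 173.] 1424 0.121 [0.4623 0.3534 0.1203] ray [0.4623 0.3532 0.12  ] (318.4309387207031, 173.25308227539062) 21.109800338745117
[421. 226.] 1477 0.121 [0.5077 0.4712 0.1202] ray [0.5077 0.4713 0.12  ] (422.6428527832031, 227.92857360839844) 20.55986213684082
[330. 283.] 1299 0.121 [0.588  0.3826 0.1203] ray [0.5883 0.3828 0.12  ] (330.477783203125, 285.4481506347656) 19.03961944580078
cam [0.447 0.311 0.483] [ 0.29  0.04 -0.96] 2.3583
[290.   8.] 695 0.121 [0.3752 0.279  0.1202] ray [0.3696 0.2786 0.12  ] (290.5, 1.0) 22.522310256958008
[464.  60.] 1957 0.121 [0.3987 0.4458 0.1202] ray [0.3986 0.4461 0.12  ] (465.6499938964844, 60.119998931884766) 25.836444854736328
[  5. 108.] 1054 0.052 [ 0.5071 -0.04    0.0512] ray [0.5148 0.0101 0.12  ] (1.0, 126.5) 62.50809860229492
[356. 118.] 1558 0.121 [0.4628 0.3531 0.1204] ray [0.4628 0.3534 0.12  ] (356.7087707519531, 117.92802429199219) 22.568763732910156
[461. 176.] 1619 0.121 [0.5082 0.4708 0.1202] ray [0.5079 0.4707 0.12  ] (463.0, 177.0) 22.203702926635742
[365. 238.] 1390 0.121 [0.5886 0.3827 0.1202] ray [0.5888 0.3828 0.12  ] (365.42669677734375, 239.76177978515625) 20.403823852539062
```

Both wrist views put the amber cap at (0.4625, 0.3533, 0.120). I'll check the choice in a close crop and survey the stirrer from two wrist positions.

Run:
```python
from plant import bot
from h import *
p=np.load("w0.npz")["p"];cv2.imwrite("pics/crop0.png",cv2.resize(p[110:300,230:420,::-1],None,fx=2.5,fy=2.5))
R=rot(np.radians(76.3))
for i,(x,y) in enumerate([(.54,-.05),(.56,-.11)]):
    bot.move_to([x,y,.30],R); bot.wait(.2)
    c,p,d=shot(bot,f"s{i}"); C=cloud(c,d);m=col(p);Z=C[...,2];print(bot.read_state()["t"])
    for k in("red","orange"):
        for ce,a,mm in blobs(m[k],30):
            zt=np.percentile(Z[mm],90);t=mm&(abs(Z-zt)<.004);print(k,ce.round(),a,zt.round(4),C[t].mean(0).round(4))
    for nm,lo,hi in(("plate",.057,.064),("body",.045,.054),("p",.07,.081),("f",.081,.09)):
        for ce,a,mm in blobs((Z>lo)&(Z<hi)&(abs(C[...,1]+.05)<.2),150):
            r=cv2.minAreaRect(np.float32(C[mm][:,:2]));print(nm,ce.round(),a,np.round(r[0],4),np.round(r[1],3),round(r[2],1),C[mm].mean(0).round(4))
```

```text
4.0
red [282. 162.] 367 0.0788 [ 0.5254 -0.0819  0.0778]
orange [  7. 142.] 649 0.1213 [ 0.4451 -0.305   0.1204]
orange [198. 171.] 89 0.057 [ 0.516  -0.1753  0.056 ]
plate [394. 169.] 7980 [0.5646 0.0315] [0.11  0.109] 68.9 [0.5628 0.0318 0.0607]
body [301. 159.] 35756 [ 0.5447 -0.0507] [0.3   0.188] 76.4 [ 0.533  -0.0649  0.0507]
p [281. 163.] 375 [ 0.5252 -0.0823] [0.024 0.015] 76.4 [ 0.5249 -0.082   0.0773]
f [220. 143.] 565 [ 0.4913 -0.1356] [0.028 0.019] 76.4 [ 0.4912 -0.135   0.0855]
4.6083
red [334. 130.] 367 0.0789 [ 0.5254 -0.0826  0.0778]
orange [ 47. 100.] 2132 0.1214 [ 0.4392 -0.316   0.1204]
orange [246. 141.] 90 0.0569 [ 0.5164 -0.1756  0.0559]
plate [447. 138.] 8547 [0.5649 0.0313] [0.108 0.108] 68.4 [0.563  0.0314 0.0607]
body [350. 129.] 38891 [ 0.5446 -0.0514] [0.299 0.189] 76.3 [ 0.5332 -0.0659  0.0507]
p [334. 130.] 386 [ 0.5253 -0.0829] [0.023 0.015] 76.6 [ 0.5252 -0.083   0.0776]
f [273. 109.] 605 [ 0.4912 -0.1359] [0.028 0.019] 76.4 [ 0.4912 -0.1356  0.0857]
```

View pics/crop0.png

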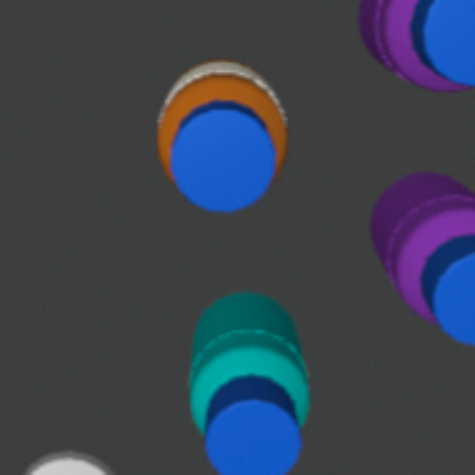

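View pics/s0.png

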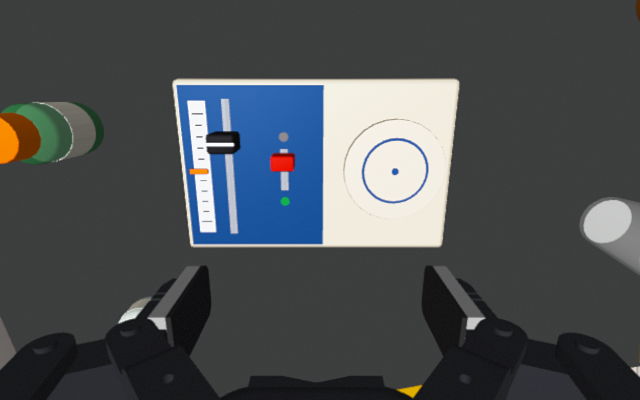

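The crop shows the amber bottle with a blue cap at (222,155), with no neighbour within finger reach. The stirrer picture shows the plate centre at (395,171), switch (282,162), fader (222,143) and tab (199,171). All heights and sizes match the text. Next is the grasp by the cap.

Run:
```python
from plant import bot
from h import *
R=rot(np.radians(97)); x,y=.4625,.3533
bot.release(); bot.move_to([x,y,.20],R); bot.move_linear([x,y,.092],rate=.12)
bot.grasp(50); s=bot.read_state(); print(s["opening"],s["gripper_force"],s["wrist_force"])
bot.move_linear([x,y,.25],rate=.12); s=bot.read_state(); print(s["opening"],s["gripper_force"],s["wrist_force"],s["t"])
R=rot(np.radians(76.4)); bot.move_to([.5648,.0314,.25],R); bot.wait(.3)
print(bot.read_state()["wrist_force"],bot.read_state()["t"])
c,p,d=bot.get_calibration("scene"),*bot.capture("scene"); C=cloud(c,d);m=col(p)
cv2.imwrite("pics/hold.png",cv2.resize(p[100:260,200:400,::-1],None,fx=3,fy=3))
for k in("amber",):
    for ce,a,mm in blobs(m[k],30): print(k,ce.round(),a,C[mm].min(0).round(3),C[mm].max(0).round(3))
```

```text
0.4985026643605335 50.02877354621887 [-0.6807395  -0.15969583  8.09241603]
0.49886795243245197 51.175113916397095 [ 0.26045096  0.59108532 -3.22357945] 9.5833
[-0.1774724   0.51770433 -4.26939656] 11.1583
amber [ 90. 124.] 542 [ 0.034 -0.733 -0.004] [1.06  0.056 0.967]
amber [162. 160.] 115 [ 0.372 -0.388 -0.   ] [ 0.464 -0.293  0.121]
amber [302. 174.] 322 [ 0.407 -0.016 -0.003] [0.598 0.06  0.254]
```

View pics/hold.png

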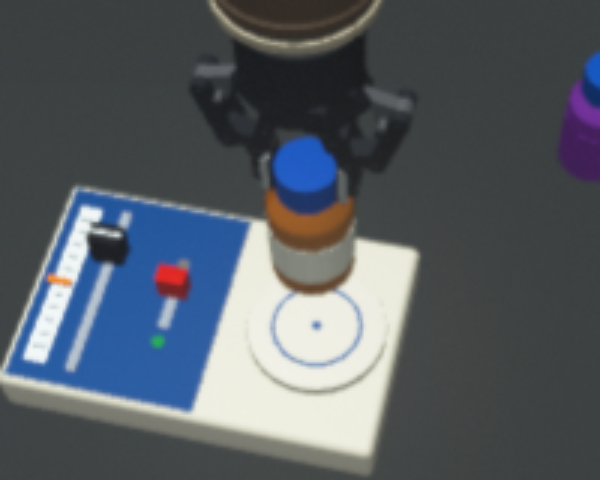

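The amber bottle is held upright by its cap at (305,215), above the plate at (315,325). Next I'll lower it.

Run:
```python
from plant import bot
from h import *
P=[.5648,.0314]
bot.move_linear(P+[.165],rate=.1); bot.wait(.2)
print(bot.move_linear(P+[.149],rate=.02,stop_force=4)); s=bot.read_state();print(s["tool_pos"],s["wrist_force"])
bot.wait(.2); bot.release(); bot.wait(.2)
bot.move_linear(P+[.28],rate=.15)
bot.move_to([.56,-.02,.36],rot(np.radians(76.4))); bot.wait(.2)
c,p,d=shot(bot,"placed"); C=cloud(c,d); Z=C[...,2]
for ce,a,mm in blobs((Z>.17)&(Z<.19)&col(p)["blue"],100): print(ce,a,C[mm].mean(0),np.ptp(C[mm],0))
for ce,a,mm in blobs((Z>.057)&(Z<.064),1000): print("plate",ce,a,cv2.minAreaRect(np.float32(C[mm][:,:2])))
for nm,lo,hi in(("p",.07,.081),("f",.081,.09)):
    for ce,a,mm in blobs((Z>lo)&(Z<hi)&(abs(C[...,1]+.1)<.07),100): print(nm,a,cv2.minAreaRect(np.float32(C[mm][:,:2])))
print(bot.read_state()["t"])
```

```text
True
[0.56473936 0.03147138 0.15269323] [-0.42713563  1.65414992  7.86000628]
[371.37330317 170.90328054] 1768 [0.56347293 0.03085362 0.18016982] [0.04282651 0.04231381 0.01234918]
plate [351.36174968 140.70242656] 3132 ((0.5612929463386536, 0.030328720808029175), (0.10232973098754883, 0.11035294830799103), 21.93459701538086)
p 289 ((0.5254265666007996, -0.08251605182886124), (0.024025168269872665, 0.015298431739211082), 76.87474060058594)
f 441 ((0.4919287860393524, -0.13574202358722687), (0.028098974376916885, 0.01917198672890663), 76.94147491455078)
15.6333
```

View pics/placed.png

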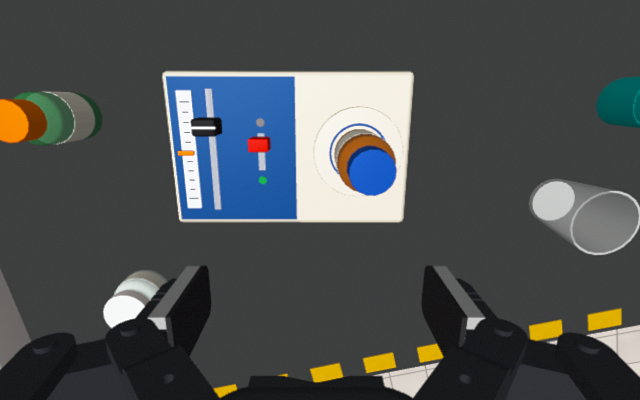

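The bottle stands at cap (372,171), z 0.180 and within 2 mm of the plate's centre, and the knobs are unmoved. Next I'll push the power switch with the fingers shut.

```bash
cat >> h.py <<'E'
A=np.radians(76.4);EX=np.array([np.sin(A),-np.cos(A)]);EY=np.array([np.cos(A),np.sin(A)]);O=np.array([.5447,-.051])
def S(x,y,z): return [*(O+x*EX+y*EY),z]
def look(bot,name):
    bot.move_to(S(.0,-.055,.30),rot(A)); bot.wait(.2); c,p,d=shot(bot,name);C=cloud(c,d);Z=C[...,2]
    for nm,lo,hi in(("power",.07,.081),("fader",.081,.09)):
        for ce,a,mm in blobs((Z>lo)&(Z<hi)&(abs(C[...,1]+.1)<.08),100):
            q=np.array(cv2.minAreaRect(np.float32(C[mm][:,:2]))[0])-O;print(nm,a,(q@EX).round(4),(q@EY).round(4))
    for ce,a,mm in blobs(col(p)["orange"]&(Z<.065)&(Z>.045),30):
        q=np.array(cv2.minAreaRect(np.float32(C[mm][:,:2]))[0])-O;print("tab",a,(q@EX).round(4),(q@EY).round(4))
    print("t",bot.read_state()["t"])
E
python3 - <<'E'
from plant import bot
from h import *
R=rot(A); bot.grasp(20)
bot.move_to(S(-.048,-.0352,.14),R); bot.move_linear(S(-.048,-.0352,.064),rate=.1,stop_force=10)
bot.wait(.1);f0=bot.read_state()["wrist_force"]
print(bot.move_linear(S(-.003,-.0352,.064),rate=.03,stop_force=12)); s=bot.read_state()
q=s["tool_pos"][:2]-O;print(q@EX,q@EY,s["wrist_force"]-f0)
bot.move_linear(S(-.035,-.0352,.064)); bot.move_linear(S(-.035,-.0352,.15))
look(bot,"pw")
E
```

```text
True
-0.006911530959693457 -0.0352141656654199 [ 0.20628976 -0.42483255 -1.2347583 ]
power 362 0.0115 -0.0353
fader 582 -0.0322 -0.0953
tab 73 0.001 -0.1274
t 21.6083
```

Run:
```python
from plant import bot
from h import *
R=rot(A); y=-.095
for n in("s0","s1","pw"):
    z=np.load(n+".npz");C=cloud(z,z["d"]);
    for ce,a,mm in blobs(col(z["p"])["orange"]&(C[...,2]<.065)&(C[...,2]>.045),30): print("tab ray",(onplane(z,ce,.0545)[0][:2]-O)@EX)
bot.move_to(S(-.07,y,.16),R); bot.move_linear(S(-.07,y,.070),rate=.1,stop_force=10)
print(bot.move_linear(S(-.022,y,.070),rate=.03,stop_force=15))
bot.wait(.2); q=bot.read_state()["tool_pos"][:2]-O; print("tcp",q@EX)
bot.move_linear(S(-.05,y,.070)); bot.move_linear(S(-.05,y,.15))
look(bot,"fd")
p=np.load("fd.npz")["p"];cv2.imwrite("pics/fdc.png",cv2.resize(p[70:270,150:450,::-1],None,fx=2.5,fy=2.5))
```

```text
tab ray 0.0016659022515049663
tab ray 0.0019476710434226296
tab ray 0.0016714537339967588
False
tcp -0.022041071081887555
power 365 0.0117 -0.0352
fader 523 -0.0017 -0.0953
tab 75 0.0015 -0.1276
t 27.2583
```

View pics/fdc.png

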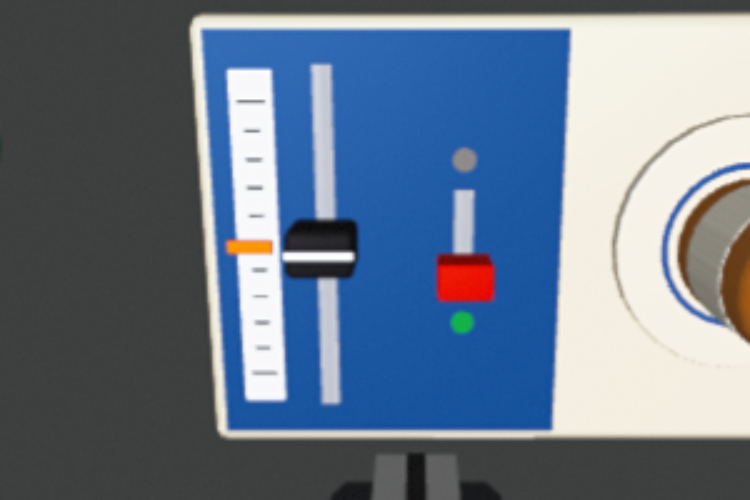

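The power switch at (465,280) is hard over towards the green dot. The fader's line is at (320,256) and the tab at (250,246); allowing for parallax, the fader is 3.3 mm short. One last nudge.

Run:
```python
from plant import bot
from h import *
R=rot(A); y=-.095
bot.move_to(S(-.05,y,.15),R); bot.move_linear(S(-.05,y,.070),rate=.1,stop_force=10)
print(bot.move_linear(S(-.0188,y,.070),rate=.02,stop_force=15)); bot.wait(.2)
bot.move_linear(S(-.05,y,.070)); bot.move_linear(S(-.05,y,.15))
look(bot,"fd2")
z=np.load("fd2.npz");C=cloud(z,z["d"])
m=col(z["p"])["white"]&(C[...,2]>.08)&(C[...,2]<.09)
for ce,a,mm in blobs(m,10): print("line",a,(onplane(z,ce,.085)[0][:2]-O)@EX)
for ce,a,mm in blobs(col(z["p"])["orange"]&(C[...,2]<.065)&(C[...,2]>.045),30): print("tab ray",(onplane(z,ce,.0545)[0][:2]-O)@EX)
for ce,a,mm in blobs((C[...,2]>.17)&(C[...,2]<.19)&col(z["p"])["blue"],100): print("cap",C[mm].mean(0))
```

```text
False
power 363 0.0115 -0.0352
fader 522 0.0014 -0.0953
tab 75 0.0016 -0.1276
t 32.7917
line 83 0.002451898625906679
tab ray 0.0016454489120974955
cap [0.5629675  0.02995026 0.17976217]
```

Fader and tab agree within 1 mm, the switch is on, and the bottle is centred. Handing in.

Run:
```python
from plant import bot
bot.release(); bot.wait(.3); print(bot.close_job())
```

```text
the job is handed in; nothing more can be done
None
```

I handed the job in at about 34 s: the amber bottle stands upright within 3 mm of the plate's centre, the power switch is fully on, the fader is within 1 mm of the orange tab, and everything is let go. The interface gave no verdict.

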